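# Tilt the parts carrier out of the rinsing tank

## Robot

A 6-joint arm with a two-finger parallel gripper is mounted at the origin on the work surface. World frame = base frame: x ahead of the robot, y to its left, z up, the work surface at z = 0. Lengths are in mm, angles in rad, forces in N, time in s.
With the tool pointing down it reaches from about 350 to 775 mm from the base axis. Payload 7.3 kg.
Tool frame: the origin (TCP) lies on the centre line of the jaws, within the pads' length; the fingertips stand 17 mm ahead of it and the grasp point (between the pads) lies 2 mm behind it; z points along the fingers, y is the line along which they close (so a half turn about z gives the same grasp; the last joint's range is limited). The gripper opens to 92 mm and grips with 3 to 60 N. Pads are 19 mm wide; open, the fingers measure 130 mm over their backs; the gripper's body (75 mm by 190 mm) begins 47 mm behind the grasp point.
Start: joints at [-1.279, 0.342, 1.524, -0, 1.275, -0.146], TCP at [222.596, -475.494, 243.741] pointing down, gripper open.
Joint ranges: [-2.53, 2.53], [-0.77, 2.02], [0.04, 2.7], [-1, 4.14], [0.28, 2.66], [-3.11, 3.11]. Speed limits (rad/s): [2.57, 2.57, 3.14, 3.14, 3.14, 3.14].

## Interface

Orientations are given as [roll, pitch, yaw] about the fixed x, y, z axes, in that order (R = Rz(yaw) Ry(pitch) Rx(roll)).
In Python, from plant import bot gives the robot as it stands. The module is installed in compiled form; this text tells all that it offers.
- The arm moves only by the shell command python3 -m pendant 'ROWS'. ROWS is JSON, a list of rows, each a list of 3 entries, a list of its own where there are three numbers: the shift along the world's x, y, z as a fraction of full scale, then the turn, a rotation vector about the world's x, y, z as a fraction of full scale, then the opening, from -1 (shut) to 1 (fully open), so that 0 is half open. In form: [[[tx, ty, tz], [rx, ry, rz], claw], ...]. A call has exactly 10 rows; each row shifts and turns the commanded pose from where the row before left it; what a row does not reach is not made up. Full scale, the value 1, is 30 mm for a shift and 0.12 rad for a turn. A row lasts 1/12 s, in which the tool goes at most 41.7 mm and 7.16 degrees, less where a joint would pass 70% of its speed; a pose out of reach is approached as far as the arm can. A call with a number of a shift or a turn outside -1 to 1 is refused whole. A call with a gripper value outside its range is refused whole. The fingers move at their own pace and stop on an object; the grip force is fixed at half the most. Time passes only in rows, so rows that do not move let the fingers close, or fill a call up. It gives the time, the measured TCP pose, the force, the opening and the grip force at its end, in the units of the state.
- bot.get_obs(): the state, without advancing time (a new reading comes with each control period).
- bot.capture(name): name is "side" or "top"; returns the picture (384x512x3 uint8, blue, green, red); there is no depth.
- bot.camera_params(name): a dict with "fovy" (degrees; the focal length in pixels is half the picture's height over the tangent of half this angle, whatever the lens; pixels are square), "cx", "cy" (the principal point, pixels), "camera_from_world" (4x4, takes a point from world to camera coordinates). Camera axes: x right, y down, z forward; pixel columns grow to the right and rows downward; lengths in mm; the calibration is good to about 2 mm. A picture is of the moment at which its call begins. camera_params takes no time and is no camera call.
- bot.close_job(): hands the job in; it is judged then, once.
The state is a dict: "time": time; "joint_positions": joint angles; "dq": joint speeds; "tau": joint torques, N m; "tool_pos": TCP position; "tcp_rot": TCP orientation; "contact_force": force on the tool from outside, world axes, zero at the start; "moment": the same for the moment, N m; "grip_width": finger opening in mm; "finger_force": force on a finger pad.
Only numpy, scipy, OpenCV 4.12 (cv2) and the standard library are available. Lean on these libraries where they do the work, as an engineer would, in place of code of your own. Each camera call takes 0.05 s, during which the arm holds its last target. There are 200 camera calls.

## Task

Take the parts carrier out of the deep rinsing tank: lift the end with the handle first, so that the plate tilts and comes out from under the tank's half cover. Lay it flat, right way up, in the middle of the white draining board and lengthways along it, without dropping it, and let go. Leave the other carrier in the shallow open tray where it is.

Things in the scene. Friction and masses are not known exactly. Their poses are not given: they have to be found in the camera images.
- carrier: Carrier to take out: aluminium plate 120 (x) x 64 (y) x 5 mm, origin at the centre of its underside, z up. Upright handle fin near the +x end: 24 mm long (x), 10 mm thick (y), centred at x = +38 mm, top 70 mm above the underside. About 150 g. Lies flat on the deep tank's floor, fin at the tank's open (+x) end, the other end under the cover.
- tank: Deep narrow steel tank, fixed, 142 (x) x 84 (y) x 64 mm high, walls and floor 4 mm, open top but for a fixed dark cover plate over the 49 mm at its -x end (x -71 to -22, z 64 to 68 mm), so the carrier cannot come out level. Small tap 18 mm out from the -x wall. Origin: centre of the underside; covered end (-x) towards the robot, z up.
- board: White draining board, fixed flat slab with grey lines, 190 (x) x 130 (y) x 10 mm high. Origin: centre of its underside, upper face at z = +10 mm; x along its length, z up.
- spare: Other carrier, leave alone: aluminium plate 120 (x) x 64 (y) x 5 mm, origin at the centre of its underside, z up. Upright handle fin near the +x end: 24 mm long (x), 10 mm thick (y), centred at x = +38 mm, top 70 mm above the underside. Lies in a fixed shallow open tray 142 x 84 x 22 mm, floor 4 mm.
Things that resemble listed ones, but are neither listed nor needed, are in the scene too. There is more than one size of the board; the one meant has the size given above.

How it is judged (in metres and radians):
On the way:
1. the carrier's handle end is lifted, so that it tilts by more than 12 degrees while still in the tank's mouth (angle between carrier's own z axis and vertical above 0.21 rad and x of carrier in the frame of tank between -0.08 and 0.08 m and y of carrier in the frame of tank between -0.03 and 0.03 m and z of carrier in the frame of tank below 0.09 m), for 0.1 s.
At the end, for the whole second after the job is handed in: The carrier lies flat and right way up (within about 4.5 degrees) on the draining board, its centre within 30 mm of the board's centre along and across the board, its length within 15 degrees of the board's length (either way round), at rest; the other carrier is within 15 mm of where it was (x of carrier in the frame of board between -0.03 and 0.03 m and y of carrier in the frame of board between -0.03 and 0.03 m and z of carrier in the frame of board between 0.006 and 0.015 m and angle between the x axis of carrier and the x axis of board, either way round below 0.26 rad and angle between carrier's own z axis and vertical below 0.08 rad and linear speed of carrier below 0.02 m/s and angular speed of carrier below 0.15 rad/s and distance of spare from where it was at the start of the episode below 0.015 m); the robot touches nothing.
It fails at once if the carrier is dropped: out of the fingers and moving faster than 0.6 m/s (contact force between the fingers and carrier below 0.05 N and linear speed of carrier above 0.6 m/s).
It fails at once if the other carrier is moved by more than 15 mm (distance of spare from where it was at the start of the episode above 0.015 m).
It also fails if it takes over 51 s, if anything falls off the work surface, if the arm or the gripper's body presses on something with over 40 N, if the wrist force passes 120 N, or if a joint passes its speed limit or range.

## Working session

There is one attempt and no reset: what is moved stays moved. The work goes in short steps, Python scripts to look and compute and a shell command to move; the robot and the scene stay as the last step left them, time stands still between calls to the robot, and variables do not carry over. Pictures are saved under pics/ and viewed, at most 10 in all, crops included, and the job is handed in when it is done.

```bash
mkdir -p pics; python3 - <<'E'
from plant import bot
import cv2
for n in("top","side"):
    cv2.imwrite(f"pics/{n}0.png",cv2.resize(bot.capture(n),(800,600),interpolation=cv2.INTER_CUBIC)); p=bot.camera_params(n); print(n,p)
o=bot.get_obs();print(o["time"],o["tool_pos"],o["tcp_rot"],o["grip_width"])
E
```

```text
top {'fovy': 42.15691247720654, 'cx': 260.290866086957, 'cy': 193.33184580382513, 'camera_from_world': array([[ 2.79306170e-02, -9.99302220e-01, -2.47982669e-02,
        -5.09767220e-01],
       [-9.92824941e-01, -2.48469735e-02, -1.16966939e-01,
         3.81472848e+02],
       [ 1.16269160e-01,  2.78872966e-02, -9.92826159e-01,
         1.18858427e+03],
       [ 0.00000000e+00,  0.00000000e+00,  0.00000000e+00,
         1.00000000e+00]])}
side {'fovy': 46.18436421336905, 'cx': 252.95351033080706, 'cy': 195.78263408208483, 'camera_from_world': array([[-9.41658680e-01, -3.36534057e-01, -4.87426689e-03,
         3.63213329e+02],
       [-2.19996770e-01,  6.26405801e-01, -7.47808260e-01,
         1.25645221e+02],
       [ 2.54716217e-01, -7.03107816e-01, -6.63896865e-01,
         1.01435608e+03],
       [ 0.00000000e+00,  0.00000000e+00,  0.00000000e+00,
         1.00000000e+00]])}
0.1 [ 222.49383055 -475.1595439   243.12560174] [-3.14025069e+00 -1.98413390e-04  4.37765778e-01] 91.61331515957805
```

View pics/top0.png

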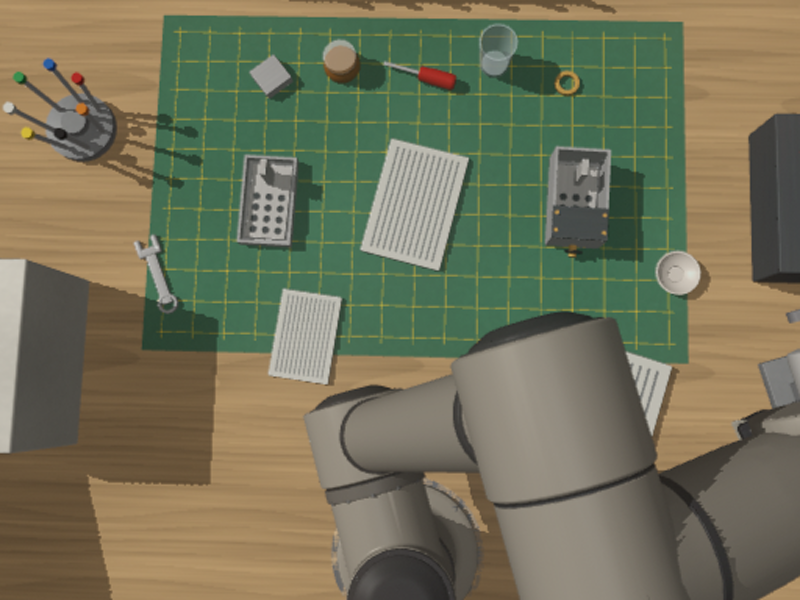

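View pics/side0.png

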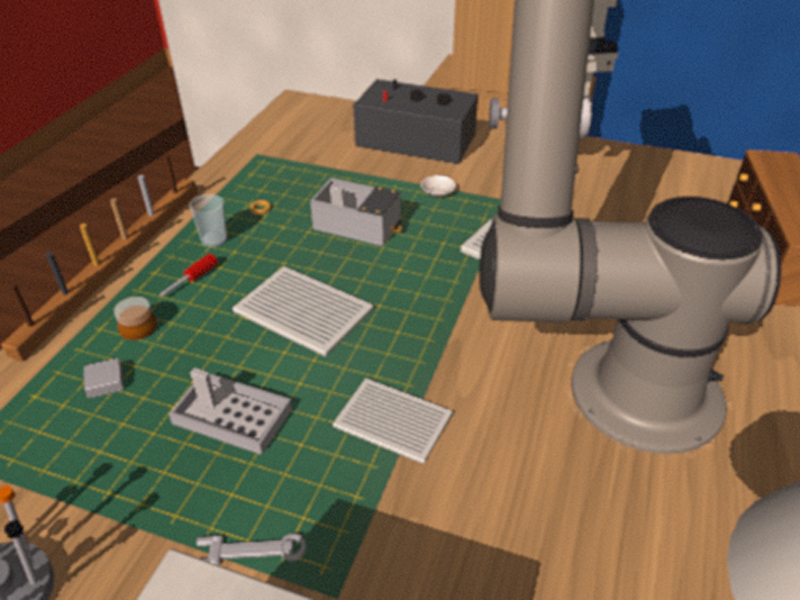

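The top picture shows the deep tank at about (578,196) with its cover at the lower, robot-facing end. The fin is at about (587,168), the large board at (415,204), and the spare at (267,200). The boards at (305,336) and (650,390) are other sizes. I'll enlarge the tank and board next.

```bash
python3 - <<'E'
import cv2,numpy as np
from plant import bot
t=bot.capture("top");s=bot.capture("side")
np.save("t.npy",t);np.save("s.npy",s)
# tank crop: top cols 340-400, rows 85-165 (native 512x384)
a=cv2.resize(t[85:165,335:405],None,fx=7,fy=7,interpolation=cv2.INTER_CUBIC)[:, :400]
a=cv2.resize(t[88:163,340:400],(400,500),interpolation=cv2.INTER_CUBIC)
b=cv2.resize(s[110:160,192:264],(400,278),interpolation=cv2.INTER_CUBIC)
im=np.zeros((500,800,3),np.uint8);im[:,:400]=a;im[:278,400:]=b
c=cv2.resize(t[85:177,226:306],(193,222),interpolation=cv2.INTER_CUBIC);im[278:,400:593]=c
cv2.imwrite("pics/c1.png",im)
E
```

```text
(no output)
```

View pics/c1.png

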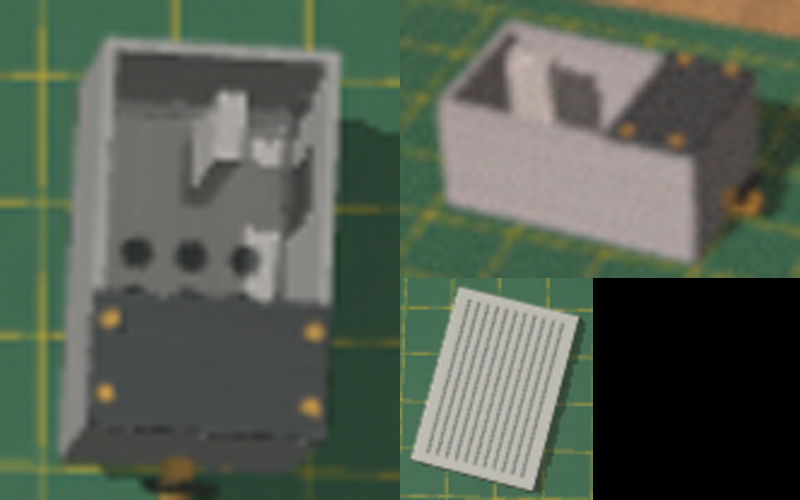

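The crop shows the tank's outer top corners at (108,40), (340,52), (88,428) and (322,440), and the fin's top face centred at (232,126). The board's corners are also clear.

```bash
cat > h.py <<'E'
import numpy as np
from plant import bot
def ray(n,u,v,z):
    p=bot.camera_params(n);f=192/np.tan(np.radians(p["fovy"]/2));M=np.array(p["camera_from_world"]);R,t=M[:3,:3],M[:3,3]
    d=R.T@[(u-p["cx"])/f,(v-p["cy"])/f,1];c=-R.T@t
    return c+d*(z-c[2])/d[2]
def px(n,P):
    p=bot.camera_params(n);f=192/np.tan(np.radians(p["fovy"]/2));q=np.array(p["camera_from_world"])@[*P,1]
    return q[0]/q[2]*f+p["cx"],q[1]/q[2]*f+p["cy"]
E
python3 - <<'E'
from h import *
np.set_printoptions(precision=1,suppress=True)
k=60/400
g=lambda x,y,z:ray("top",340+x*k-.5,88+y*k-.5,z)
fl,fr,nl,nr=g(108,40,64),g(340,52,64),g(88,428,68),g(322,440,68)
print(fl,fr,nl,nr,"len",np.linalg.norm(fl-nl),np.linalg.norm(fr-fl),np.linalg.norm(nr-nl))
C=(fl+fr+nl+nr)/4;a=(fl+fr-nl-nr)/2;print("tank",C,"yaw",np.arctan2(a[1],a[0]))
F=g(232,126,74);A=g(232,92,74);B=g(232,160,74);print("fin",F,A-B,g(217,126,74)-g(248,126,74))
c,s_=a[:2]/np.linalg.norm(a[:2]);d=(F-C)[:2];print("fin in tank",d@[c,s_],d@[-s_,c])
b=[ray("top",226+x*80/193-.5,85+y*92/222-.5,10) for x,y in[(58,10),(179,39),(132,212),(12,181)]]
b=np.array(b);print("board",b.mean(0),[np.linalg.norm(b[i]-b[i-1]) for i in range(4)]);a=b[0]+b[1]-b[2]-b[3];print("yaw",np.arctan2(a[1],a[0]))
# side check of fin top: crop px (522,52) approx
print("side fin",ray("side",192+(522-400)*.18-.5,110+52*.18-.5,74), px("side",F), px("side",[*C[:2],66]))
E
```

```text
[ 622.5 -213.1   64. ] [ 619.7 -295.8   64. ] [ 480.  -206.2   68. ] [ 477.5 -288.2   68. ] len 142.79187657430782 82.73242351305902 82.02369410072457
tank [ 549.9 -250.8   66. ] yaw -0.05069294984473775
fin [ 588.7 -255.3   74. ] [24.8  0.   0. ] [-0.2 10.9  0. ]
fin in tank 38.92425835425667 -2.5692781923682526
board [542.    2.7  10. ] [np.float64(186.99786033109638), np.float64(129.9161972690099), np.float64(188.27275604902343), np.float64(127.37552731491867)]
yaw -0.2321303146849289
side fin [ 597.7 -256.2   74. ] (np.float64(216.23732725446177), np.float64(119.56226732066565)) (np.float64(228.261212378773), np.float64(125.17375823691083))
```

```bash
python3 -m pendant '[[[0.9,0.54,-0.1],[0,0,-0.4],-0.5],[[0.9,0.54,-0.1],[0,0,-0.4],-0.5],[[0.9,0.54,-0.1],[0,0,-0.4],-0.5],[[0.9,0.54,-0.1],[0,0,-0.4],-0.5],[[0.9,0.54,-0.1],[0,0,-0.4],-0.5],[[0.9,0.54,-0.1],[0,0,-0.4],-0.5],[[0.9,0.54,-0.1],[0,0,-0.4],-0.5],[[0.9,0.54,-0.1],[0,0,-0.4],-0.5],[[0.9,0.54,-0.1],[0,0,-0.4],-0.5],[[0.9,0.54,-0.1],[0,0,-0.4],-0.5]]'; python3 -m pendant '[[[0.4,0.25,-0.2],[0,0,0],-0.5],[[0.4,0.25,-0.2],[0,0,0],-0.5],[[0.4,0.25,-0.2],[0,0,0],-0.5],[[0.4,0.25,-0.2],[0,0,0],-0.5],[[0.4,0.25,-0.2],[0,0,0],-0.5],[[0.4,0.25,-0.2],[0,0,0],-0.5],[[0.4,0.25,-0.2],[0,0,0],-0.5],[[0.4,0.2,-0.2],[0,0,0],-0.5],[[0,0,0],[0,0,0],-0.5],[[0,0,0],[0,0,0],-0.5]]'
```

```text
time: 1.03
tool_pos: [493.8, -312.4, 213.4]
tcp_rot: [-3.141, 0.0, -0.045]
contact_force: [-0.1, -0.9, -0.3]
grip_width: 29.7
finger_force: 0.0
time: 1.87
tool_pos: [588.9, -254.5, 165.0]
tcp_rot: [-3.141, 0.001, -0.041]
contact_force: [-0.2, -0.1, 0.2]
grip_width: 22.9
finger_force: 0.0
```

```bash
python3 -m pendant '[[[0,0,-0.3],[0,0,0],-0.5],[[0,0,-0.3],[0,0,0],-0.5],[[0,0,-0.3],[0,0,0],-0.5],[[0,0,-0.3],[0,0,0],-0.5],[[0,0,-0.3],[0,0,0],-0.5],[[0,0,-0.3],[0,0,0],-0.5],[[0,0,-0.3],[0,0,0],-0.5],[[0,0,0],[0,0,0],-0.5],[[0,0,0],[0,0,0],-0.5],[[0,0,0],[0,0,0],-0.5]]'; python3 - <<'E'
from h import *
import cv2
s=bot.capture("side");t=bot.capture("top")
a=cv2.resize(s[70:170,190:270],(400,500),interpolation=cv2.INTER_CUBIC)
b=cv2.resize(t[85:185,330:410],(400,500),interpolation=cv2.INTER_CUBIC)
cv2.imwrite("pics/d1.png",np.hstack([a,b]))
E
```

```text
time: 2.7
tool_pos: [588.9, -255.1, 103.0]
tcp_rot: [3.141, -0.001, -0.042]
contact_force: [0.6, 0.0, 1.5]
grip_width: 22.9
finger_force: 0.0
```

View pics/d1.png

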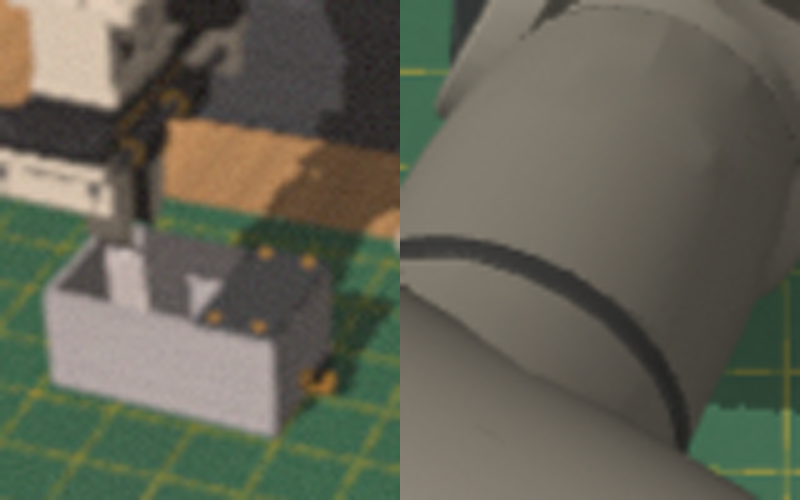

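In the side crop the fingers, at (95–155, 150–245), stand right over the fin at (105–150, 245–310). The top view is blocked by the arm. I'll descend and grip.

```bash
python3 -m pendant '[[[0,0,-0.2],[0,0,0],-0.5],[[0,0,-0.2],[0,0,0],-0.5],[[0,0,-0.2],[0,0,0],-0.5],[[0,0,-0.2],[0,0,0],-0.5],[[0,0,-0.2],[0,0,0],-0.5],[[0,0,-0.2],[0,0,0],-0.5],[[0,0,-0.15],[0,0,0],-0.5],[[0,0,0],[0,0,0],-0.5],[[0,0,0],[0,0,0],-0.5],[[0,0,0],[0,0,0],-0.5]]'; python3 -m pendant '[[[0,0,0],[0,0,0],-1],[[0,0,0],[0,0,0],-1],[[0,0,0],[0,0,0],-1],[[0,0,0],[0,0,0],-1],[[0,0,0],[0,0,0],-1],[[0,0,0],[0,0,0],-1],[[0,0,0],[0,0,0],-1],[[0,0,0],[0,0,0],-1],[[0,0,0],[0,0,0],-1],[[0,0,0],[0,0,0],-1]]'
```

```text
time: 3.63
tool_pos: [588.8, -255.1, 62.5]
tcp_rot: [3.141, -0.0, -0.042]
contact_force: [-0.4, 1.2, 1.8]
grip_width: 22.8
finger_force: 0.0
time: 4.47
tool_pos: [588.8, -255.1, 62.6]
tcp_rot: [3.141, -0.001, -0.042]
contact_force: [0.0, -0.6, 3.8]
grip_width: 9.8
finger_force: 30.0
```

```bash
python3 -m pendant '[[[0,0,0.08],[0,0,0],-1],[[0,0,0.08],[0,0,0],-1],[[0,0,0.08],[0,0,0],-1],[[0,0,0],[0,0,0],-1],[[-0.13,0.007,0.19],[-0.025,-0.5,0],-1],[[-0.13,0.007,0.19],[-0.025,-0.5,0],-1],[[-0.15,0.007,0.17],[-0.025,-0.5,0],-1],[[-0.15,0.007,0.17],[-0.025,-0.5,0],-1],[[0,0,0],[0,0,0],-1],[[0,0,0],[0,0,0],-1]]'; python3 - <<'E'
from h import *
import cv2
s=bot.capture("side")
cv2.imwrite("pics/e1.png",cv2.resize(s[70:170,180:280],(600,600),interpolation=cv2.INTER_CUBIC))
E
```

```text
time: 5.3
tool_pos: [571.2, -254.3, 91.3]
tcp_rot: [3.14, -0.239, -0.043]
contact_force: [0.8, -0.8, -2.2]
grip_width: 9.4
finger_force: 30.0
```

View pics/e1.png

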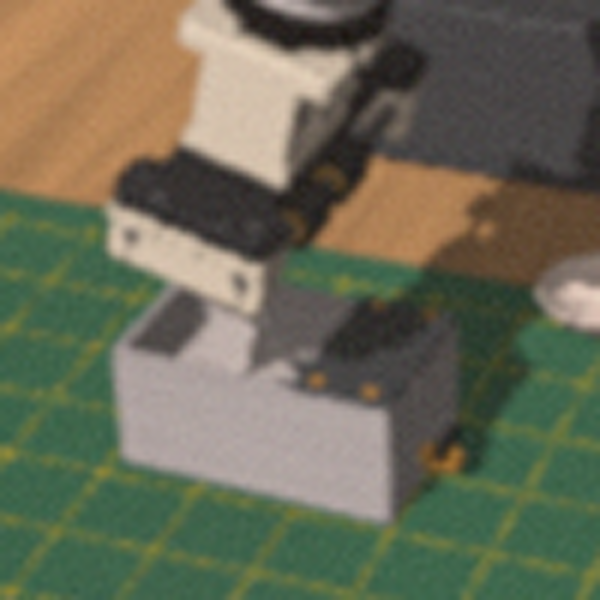

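The picture shows the gripper leaning over the tank with the fin, at about (225,330), still held, and the carrier is tilting. I'll keep tilting, then pull out along the plate's slope.

```bash
python3 -m pendant '[[[-0.17,0.01,0.15],[-0.025,-0.5,0],-1],[[-0.17,0.01,0.15],[-0.025,-0.5,0],-1],[[-0.19,0.01,0.13],[-0.025,-0.5,0],-1],[[-0.19,0.01,0.13],[-0.025,-0.5,0],-1],[[-0.2,0.01,0.11],[-0.025,-0.5,0],-1],[[-0.2,0.01,0.11],[-0.025,-0.5,0],-1],[[0,0,0],[0,0,0],-1],[[0,0,0],[0,0,0],-1],[[0,0,0],[0,0,0],-1],[[0,0,0],[0,0,0],-1]]'; python3 -m pendant '[[[0.2,-0.01,0.14],[0,0,0],-1],[[0.2,-0.01,0.14],[0,0,0],-1],[[0.2,-0.01,0.14],[0,0,0],-1],[[0.2,-0.01,0.14],[0,0,0],-1],[[0.2,-0.01,0.14],[0,0,0],-1],[[0.2,-0.01,0.14],[0,0,0],-1],[[0.2,-0.01,0.14],[0,0,0],-1],[[0.2,-0.01,0.14],[0,0,0],-1],[[0,0,0],[0,0,0],-1],[[0,0,0],[0,0,0],-1]]'; python3 - <<'E'
from h import *
import cv2
s=bot.capture("side")
cv2.imwrite("pics/e2.png",cv2.resize(s[60:160,180:280],(600,600),interpolation=cv2.INTER_CUBIC))
E
```

```text
time: 6.18
tool_pos: [541.3, -251.9, 113.5]
tcp_rot: [3.139, -0.583, -0.039]
contact_force: [-0.3, -0.1, -1.6]
grip_width: 9.9
finger_force: 30.0
time: 7.02
tool_pos: [588.8, -253.9, 147.1]
tcp_rot: [3.138, -0.584, -0.039]
contact_force: [-0.1, 0.1, -0.9]
grip_width: 10.0
finger_force: 30.0
```

View pics/e2.png

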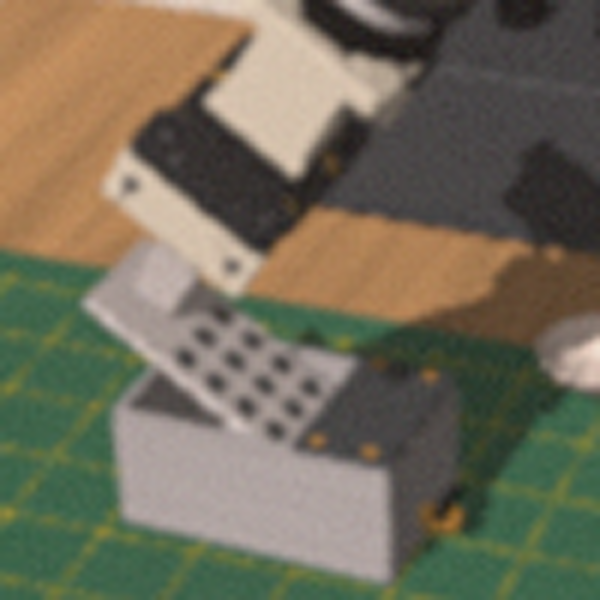

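The plate is now tilted about 33° and mostly out. Its handle end is at (120,290) and its lower end, at about (300,420), is clear of the cover's edge. Next I'll go up, level it and swing over to the board.

```bash
python3 -m pendant '[[[0.1,0,0.5],[0,0,0],-1],[[0.1,0,0.6],[0,0,0],-1],[[0.1,0,0.6],[0,0,0],-1],[[0.1,0,0.6],[0,0,0],-1],[[0,0.3,0.2],[0.025,0.5,0],-1],[[0,0.6,0],[0.025,0.5,0],-1],[[0,0.7,0],[0.025,0.5,0],-1],[[0,0.7,0],[0.025,0.5,0],-1],[[0,0.7,0],[0.025,0.5,0],-1],[[0,0.7,0],[0.025,0.5,0],-1]]'; python3 -m pendant '[[[-0.1,0.7,0],[0.025,0.5,-0.2],-1],[[-0.1,0.7,0],[0.025,0.5,-0.2],-1],[[-0.1,0.7,0],[0.025,0.5,-0.2],-1],[[-0.1,0.7,0],[0.015,0.34,-0.2],-1],[[-0.1,0.7,-0.1],[0,0,-0.2],-1],[[-0.1,0.5,-0.3],[0,0,-0.2],-1],[[-0.1,0.3,-0.4],[0,0,-0.2],-1],[[0,0,-0.4],[0,0,-0.2],-1],[[0,0,0],[0,0,0],-1],[[0,0,0],[0,0,0],-1]]'
```

```text
time: 7.9
tool_pos: [599.6, -142.4, 221.8]
tcp_rot: [-3.142, -0.22, -0.043]
contact_force: [1.0, -0.1, -2.2]
grip_width: 9.7
finger_force: 30.0
time: 8.73
tool_pos: [578.7, -14.2, 185.4]
tcp_rot: [3.134, -0.001, -0.232]
contact_force: [-0.3, 0.2, -0.9]
grip_width: 9.6
finger_force: 30.0
```

```bash
python3 -m pendant '[[[0,0.09,-0.3],[0,0,0],-1],[[0,0.09,-0.3],[0,0,0],-1],[[0,0.09,-0.3],[0,0,0],-1],[[0,0,-0.3],[0,0,0],-1],[[0,0,-0.3],[0,0,0],-1],[[0,0,-0.3],[0,0,0],-1],[[0,0,-0.3],[0,0,0],-1],[[0,0,-0.3],[0,0,0],-1],[[0,0,0],[0,0,0],-1],[[0,0,0],[0,0,0],-1]]'; python3 - <<'E'
from h import *
import cv2
s=bot.capture("side");s=cv2.resize(s[110:235,130:270],(672,600),interpolation=cv2.INTER_CUBIC)
o=bot.get_obs();P=o["tool_pos"];y=-.232
R=np.array([[np.cos(y),-np.sin(y)],[np.sin(y),np.cos(y)]])
z=P[2]-58.5+5
for c in [(-98,-32),(22,-32),(22,32),(-98,32)]:
    u,v=px("side",[*(P[:2]+R@c),z]);cv2.circle(s,(int((u+.5-130)*4.8),int((v+.5-110)*4.8)),3,(0,0,255),-1)
cv2.imwrite("pics/f1.png",s)
E
```

```text
time: 9.57
tool_pos: [578.9, -6.1, 113.4]
tcp_rot: [3.134, -0.001, -0.233]
contact_force: [0.5, -0.1, -1.5]
grip_width: 9.9
finger_force: 30.0
```

View pics/f1.png

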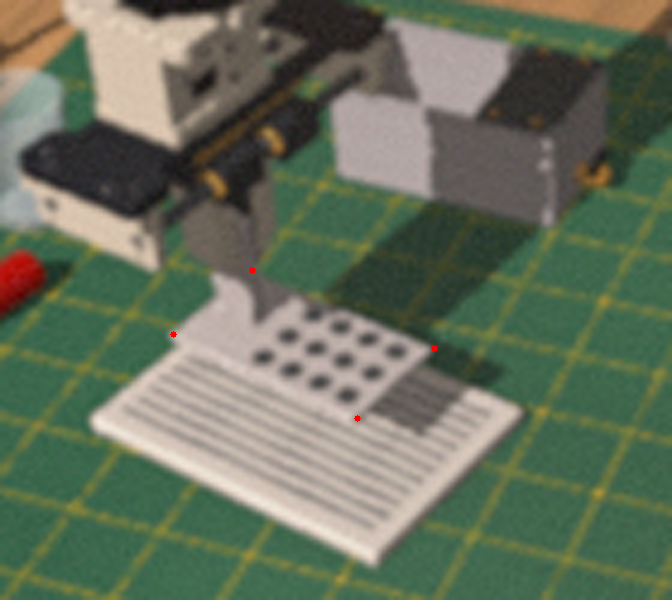

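The plate's corners at (173,335), (357,418) and (434,348) match the predicted red dots, so it is level and lined up with the board. I'll lower it.

```bash
python3 -m pendant '[[[0,0,-0.25],[0,0,0],-1],[[0,0,-0.25],[0,0,0],-1],[[0,0,-0.25],[0,0,0],-1],[[0,0,-0.25],[0,0,0],-1],[[0,0,-0.2],[0,0,0],-1],[[0,0,-0.1],[0,0,0],-1],[[0,0,-0.06],[0,0,0],-1],[[0,0,-0.05],[0,0,0],-1],[[0,0,0],[0,0,0],-1],[[0,0,0],[0,0,0],-1]]'
```

```text
time: 10.45
tool_pos: [579.4, -6.1, 71.9]
tcp_rot: [3.134, -0.003, -0.233]
contact_force: [-0.3, 0.0, -2.0]
grip_width: 9.5
finger_force: 30.0
```

```bash
python3 -m pendant '[[[0,0,-0.03],[0,0,0],-1],[[0,0,-0.03],[0,0,0],-1],[[0,0,-0.03],[0,0,0],-1],[[0,0,-0.02],[0,0,0],-1],[[0,0,0],[0,0,0],-1],[[0,0,0],[0,0,0],-1],[[0,0,0],[0,0,0],-1],[[0,0,0],[0,0,0],-1],[[0,0,0],[0,0,0],-1],[[0,0,0],[0,0,0],-1]]'
```

```text
time: 11.28
tool_pos: [579.4, -6.2, 68.7]
tcp_rot: [3.134, -0.003, -0.233]
contact_force: [-0.9, -1.8, 5.4]
grip_width: 9.7
finger_force: 30.0
```

The force has changed from -2 to +5.4 N, so the plate is on the board. I'll open the fingers and retreat straight up.

```bash
python3 -m pendant '[[[0,0,0],[0,0,0],-0.4],[[0,0,0],[0,0,0],-0.4],[[0,0,0],[0,0,0],-0.4],[[0,0,0],[0,0,0],-0.4],[[0,0,0],[0,0,0],-0.4],[[0,0,0],[0,0,0],-0.4],[[0,0,0],[0,0,0],-0.4],[[0,0,0.1],[0,0,0],-0.4],[[0,0,0.2],[0,0,0],-0.4],[[0,0,0.3],[0,0,0],-0.4]]'; python3 -m pendant '[[[0,0,0.4],[0,0,0],-0.4],[[0,0,0.5],[0,0,0],-0.4],[[0,0,0.5],[0,0,0],-0.4],[[0,0,0.5],[0,0,0],-0.4],[[0,0,0.5],[0,0,0],-0.4],[[0,0,0.5],[0,0,0],-0.4],[[0,0,0.5],[0,0,0],-0.4],[[0,0,0.5],[0,0,0],-0.4],[[0,0,0],[0,0,0],-0.4],[[0,0,0],[0,0,0],-0.4]]'; python3 - <<'E'
from h import *
import cv2
s=bot.capture("side")
cv2.imwrite("pics/g1.png",cv2.resize(s[110:235,130:270],(672,600),interpolation=cv2.INTER_CUBIC))
E
```

```text
time: 12.12
tool_pos: [578.8, -6.1, 86.5]
tcp_rot: [3.134, -0.001, -0.233]
contact_force: [0.4, 0.1, -0.2]
grip_width: 27.6
finger_force: 0.0
time: 12.95
tool_pos: [579.6, -6.1, 204.6]
tcp_rot: [3.134, -0.005, -0.233]
contact_force: [-0.3, -0.4, -1.5]
grip_width: 27.0
finger_force: 0.0
```

View pics/g1.png

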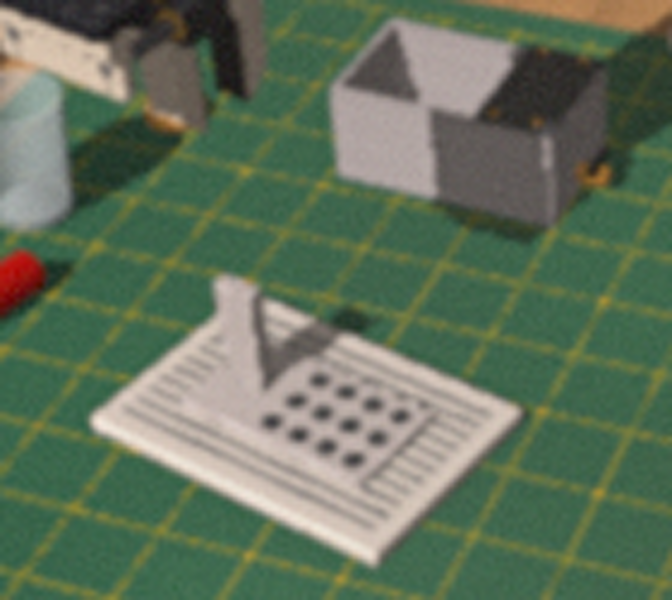

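The carrier lies flat in the middle of the board, with its holes centred at about (340,410), lengthways along it. The gripper is clear.

```bash
python3 -c "
from plant import bot
print(bot.close_job())"
```

```text
the job is handed in; nothing more can be done
None
```

I tilted the carrier out of the deep tank handle end first, laid it flat and lengthways in the middle of the draining board, let go without dropping it, never went near the other carrier, and handed the job in at about 13 s (no verdict was returned).

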